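Run a flask on the touch vortex mixer

TASK

Drop the black rubber flask ring (the open round insert, not the one with small tube holes) fully home in the recess of the vortex mixer's head and let go of it. Then seat the capped round flask upright in the ring and press it down gently until the sprung head is fully down. Finish while still holding it pressed down there, and leave everything else on the bench as it is.

Things in the scene. Friction and masses are not known exactly. Their poses are not given: they have to be found in the camera images.
- head_seat (a point): Centre of the flat recess floor in the mixer's head; z up; 96 mm above the table with the head up. Head: shallow grey round cup on a black boot on top of a fixed dark navy mixer (160 x 130 mm, 63 mm high, plus a lower sloped console with two knobs). Recess 76 mm inside diameter, flaring to 83 mm at the lip, 8.5 mm above the floor; lip 91 mm outside.
- head (a joint): How far the sprung head is pushed straight down (m): 0 = up, 0.010 = fully down on its stop. It starts to sink under a total load of about 7.5 N and is fully down at about 14.5 N. Ring and flask together weigh 3 to 5 N and do not move it alone: press with some 10 to 12 N more. It springs back when released.
- ring_mid (a point): Flask ring, loose black rubber insert: its centre, 14 mm above its underside; z up its axis. Foot flange 72 mm diameter, 8 mm thick; on it a collar 56 mm outside and 48 mm inside diameter, 20 mm high, open at the top. 28 mm high in all, 90 g. The foot fits the recess and fills it to about the lip; grip the collar above the foot. Starts upright on the table.
- flask_mid (a point): Round flask, upright on the table: its centre, 71 mm above its bottom; z up its axis. Clear glass ball 85 mm diameter, flat bottom 36 mm across, neck 33 mm, ribbed dark blue cap 40 mm diameter from 114 to 142 mm (the top) above the bottom. 0.2 to 0.4 kg. Seated in the flask ring, its bottom is 4 mm below the collar's top, so 24 mm above the recess floor.
- tube_insert_mid (a point): The other insert, left alone: same black rubber, foot, collar diameter and height as the flask ring, but its top is solid with seven small tube holes. Centre, 14 mm above its underside.
- reagent: Bystander: small clear glass reagent bottle with a dark blue cap, 56 mm diameter, 104 mm high; origin at the centre of its underside.
- dishes: Bystander: stack of three clear Petri dishes, 93 mm diameter, 43 mm high, behind the mixer; origin at the centre of its underside.
- pipettor: Bystander: a white hand pipettor lying on the table to the robot's left, about 230 mm long and 28 mm high; origin under its middle, x axis along it.
- spare_cap: Bystander: a white screw cap 47 mm diameter, 22 mm high, lying on the table; origin at the centre of its underside.
Not all that is in view belongs to the job. Leave any blue or pink look-alike of the part that bears ring_mid alone.

How it is judged:
By the outcome, as a careful person would: the job done as asked, in the order asked, and still so for the second after the job is handed in, while the arm keeps its last pose, push and grip.
It also fails if it takes over 67 s, if anything falls off the work surface, if the arm or the gripper's body presses on something with over 40 N, if the wrist force passes 120 N, or if a joint passes its speed limit or range.

ROBOT

A 6-joint arm with a two-finger parallel gripper is mounted at the origin on the work surface. World frame = base frame: x ahead of the robot, y to its left, z up, the work surface at z = 0. Lengths are in m, angles in rad, forces in N, time in s.
With the tool pointing down it reaches from about 0.35 to 0.925 m from the base axis. Payload 6.4 kg.
Tool frame: the origin (TCP) lies between the finger pads; the fingertips stand 25 mm ahead of it and the grasp point (between the pads) lies 6 mm ahead of it (manip.finger_overhang is the distance from the TCP to the fingertips, in m); z points along the fingers, y is the line along which they close (so a half turn about z gives the same grasp; the last joint's range is limited). The gripper opens to 85 mm and grips with 20 to 120 N. Pads are 22 mm wide; open, the fingers measure 114 mm over their backs; the gripper's body (76 mm by 85 mm) begins 54 mm behind the grasp point. The pads swing forward as they close: fully open they stand 13 mm farther back than shut.
Start: joints at [1.104, 0.245, 1.558, -0, 1.339, -0.174], TCP at [0.188, 0.622, 0.256] pointing down, gripper open.
Joint ranges: [-3.13, 3.13], [-1.02, 2.26], [0.13, 2.54], [-0.95, 4.09], [0.21, 2.88], [-2.74, 2.74]. Speed limits (rad/s): [2.57, 2.57, 3.14, 3.14, 3.14, 3.14].

INTERFACE

Orientations are given as a unit quaternion [x, y, z, w].
In Python, from station import manip gives the robot as it stands. The module is installed in compiled form; this text tells all that it offers.
- The arm moves only by the shell command python3 -m creep 'ROWS' [OPENING]. ROWS is JSON, a list that holds one entry, the list of rows, each a list of 6 numbers: the shift along the tool's x, y, z in mm, then the turn, a rotation vector about the tool's x, y, z in degrees. A call has 1 to 10 rows; each row is the pose to reach, as a shift and turn from the pose commanded when the call began, along the tool's axes at that moment; what a row does not reach only later rows make up. A row lasts 1/10 s, in which the tool goes at most 50 mm and 8.59 degrees, less where a joint would pass 70% of its speed; a pose out of reach is approached as far as the arm can. A call with a gripper value outside its range is refused whole. OPENING is the finger opening in mm, from 0 to 85.4, set as the call begins (- or left out, the last holds). The fingers move at their own pace and stop on an object; the grip force is fixed at half the most. Time passes only in rows, so rows that repeat a pose let the fingers close. It gives the time, the measured TCP pose, the force, the opening and the grip force at its end, in the units of the state.
- manip.sense(): the state, without advancing time (a new reading comes with each control period).
- manip.capture(name): name is "scene" or "side" or "wrist"; returns (picture, depth): 480x640x3 uint8, red, green, blue; 480x640 float32, m along the optical axis (not along the pixel's ray), 0 where there is no reading.
- manip.get_calibration(name): a dict with "fx", "fy", "cx", "cy" (pixels), "xyz" and "rotation" of the camera in the world. Camera axes: x right, y down, z forward; pixel columns grow to the right and rows downward; lengths in m; the calibration is good to about 2 mm. A picture is of the moment at which its call begins: read the wrist's pose just before it. get_calibration takes no time and is no camera call; for the wrist camera it gives the pose at the moment of the call.
- manip.finish_job(): hands the job in; it is judged then, once.
The state is a dict: "time": time; "qpos": joint angles; "dq": joint speeds; "tau": joint torques, N m; "position": TCP position; "ee_rot": TCP orientation; "ft_force": force on the tool from outside, world axes, zero at the start; "moment": the same for the moment, N m; "grip_width": finger opening in m; "grasp_force": force on a finger pad.
Only numpy, scipy, OpenCV 4.12 (cv2) and the standard library are available. Lean on these libraries where they do the work, as an engineer would, in place of code of your own. Each camera call takes 0.05 s, during which the arm holds its last target. There are 200 camera calls.

## Working session

There is one attempt and no reset: what is moved stays moved. The work goes in short steps, Python scripts to look and compute and a shell command to move; the robot and the scene stay as the last step left them, time stands still between calls to the robot, and variables do not carry over. Pictures are saved under pics/ and viewed, at most 10 in all, crops included, and the job is handed in when it is done.

```bash
mkdir -p pics; cat > h.py <<'E'
import numpy as np, cv2
from scipy.spatial.transform import Rotation as R
from station import manip
def rot(c):
    r=np.array(c["rotation"],float)
    return r if r.shape==(3,3) else R.from_quat(r).as_matrix()
def snap(n,f):
    c=manip.get_calibration(n); im,d=manip.capture(n)
    cv2.imwrite(f"pics/{f}.png",im[:,:,::-1]); np.savez(f"pics/{f}.npz",im=im,d=d,K=[c["fx"],c["fy"],c["cx"],c["cy"]],t=c["xyz"],R=rot(c))
def load(f): return np.load(f"pics/{f}.npz")
def cloud(z):
    fx,fy,cx,cy=z["K"]; v,u=np.mgrid[:480,:640]; d=z["d"]
    p=np.stack([(u-cx)/fx*d,(v-cy)/fy*d,d],-1)@z["R"].T+z["t"]; p[d==0]=np.nan; return p
def ray(z,u,v,h):
    fx,fy,cx,cy=z["K"]; r=z["R"]@np.array([(u-cx)/fx,(v-cy)/fy,1]); t=z["t"]; return t+r*(h-t[2])/r[2]
E
python3 - <<'E'
from h import *
snap("scene","s0"); snap("side","d0")
a=cv2.imread("pics/s0.png");b=cv2.imread("pics/d0.png")
for f in("s0","d0"):
    z=load(f);print(z["K"],z["t"],z["R"].round(2).tolist())
s=manip.sense();print(s["time"],s["position"],s["ee_rot"],s["ft_force"])
E
```

```text
[521.92578616 521.92578616 328.46226113 243.87527244] [1.17697258 0.21511709 1.08887165] [[-0.35, 0.79, -0.5], [0.94, 0.29, -0.19], [-0.0, -0.54, -0.84]]
[533.19968237 533.19968237 327.81708444 235.78057508] [ 0.32842503 -1.01900215  0.92451265] [[0.96, -0.18, 0.21], [-0.28, -0.58, 0.76], [-0.01, -0.79, -0.61]]
0.1 [0.18741397 0.62190549 0.25525977] [ 1.45893881e-01  9.89299838e-01 -8.51883212e-04 -2.84472761e-04] [-1.05111489  0.13414811 -0.30963677]
```

View pics/s0.png

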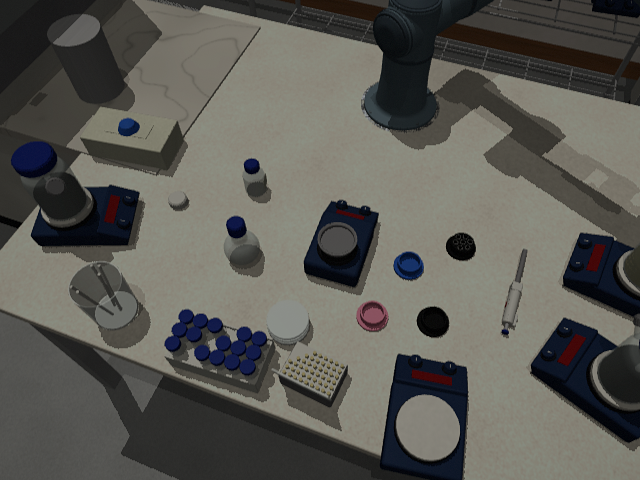

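View pics/d0.png

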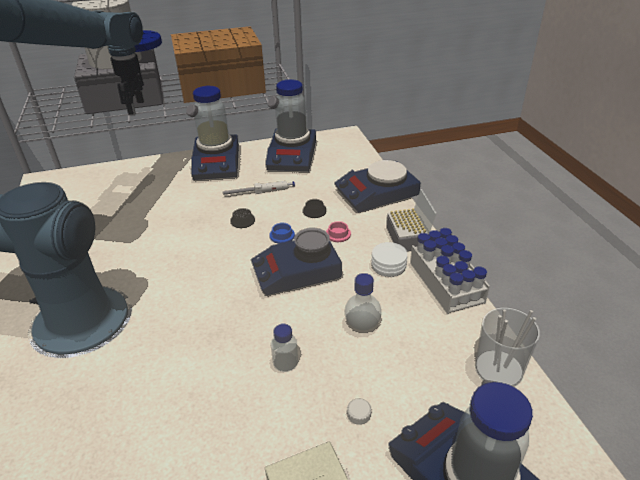

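Scene view: the black inserts are at (461,246), with holes, and at (433,321), which looks open. Blue and pink look-alikes are at (408,265) and (373,316). The mixer head is at (338,242), the round flask at (241,245) with its cap at (236,226), and the reagent bottle at (255,178). I'll enlarge the two black ones to confirm, and measure.

```bash
python3 - <<'E'
from h import *
a=cv2.imread("pics/s0.png"); b=cv2.imread("pics/d0.png")
c1=cv2.resize(a[220:350,345:495],(750,650)[:2] and (690,598)); c2=cv2.resize(b[190:250,220:340],(400,200))
c1=cv2.resize(a[220:350,345:495],(400,347)); c=np.vstack([c1,c2]); c=cv2.convertScaleAbs(c,alpha=2.0); cv2.imwrite("pics/crop.png",c)
def blob(f,box,test,hts):
    z=load(f); im=z["im"].astype(int); P=cloud(z); u0,u1,v0,v1=box
    m=np.zeros((480,640),np.uint8); m[v0:v1,u0:u1]=test(im[v0:v1,u0:u1],P[v0:v1,u0:u1])
    n,l,s,c=cv2.connectedComponentsWithStats(m); i=1+s[1:,4].argmax(); q=P[l==i]
    k=np.argwhere(l==i); u,v=(k[:,1].min()+k[:,1].max())/2,(k[:,0].min()+k[:,0].max())/2
    print(f,box,"n",s[i,4],"bbox",s[i,:4],"cen",c[i].round(1),"zpct",np.nanpercentile(q[:,2],[5,50,95]).round(4),"mean",np.nanmean(q,0).round(4),"mid3d",(np.nanpercentile(q[:,:2],2,axis=0)+np.nanpercentile(q[:,:2],98,axis=0)).round(4)/2,"ext",(np.nanpercentile(q[:,:2],98,axis=0)-np.nanpercentile(q[:,:2],2,axis=0)).round(4),[ray(z,*c[i],h).round(4).tolist() for h in hts])
H=lambda lo,hi:(lambda im,P:(P[...,2]>lo)&(P[...,2]<hi))
for f,bx in(("s0",{"ring":(410,455,300,342),"tube":(440,482,228,265),"head":(305,370,212,275),"flask":(218,265,210,272),"reag":(240,270,152,200)}),("d0",{"ring":(300,330,196,220),"tube":(226,258,203,230),"head":(288,335,224,258),"flask":(342,385,272,336),"reag":(268,302,320,374)})):
    for k,v in bx.items():
        print(k,end=" ")
        if k in("ring","tube"): blob(f,v,H(.022,.035),[.028])
        if k=="head": blob(f,v,H(.098,.112),[.1045]);blob(f,v,H(.091,.098),[.096])
        if k in("flask","reag"): blob(f,v,lambda im,P:(im[...,2]>im[...,0]*2)&(im[...,2]>50),[.142 if k=="flask" else .104,.128])
E
```

```text
ring s0 (410, 455, 300, 342) n 174 bbox [422 306  25  24] cen [434.  317.4] zpct [0.0229 0.0279 0.0324] mean [0.6477 0.2629 0.0279] mid3d [0.6479 0.2628] ext [0.0533 0.0524] [[0.6479, 0.2629, 0.028]]
tube s0 (440, 482, 228, 265) n 382 bbox [451 232  24  21] cen [462.1 242.1] zpct [0.0254 0.0293 0.0328] mean [0.433  0.2776 0.0291] mid3d [0.43185 0.2777 ] ext [0.0517 0.0499] [[0.4323, 0.2777, 0.028]]
head s0 (305, 370, 212, 275) n 539 bbox [317 222  40  34] cen [337.3 238.2] zpct [0.0983 0.1029 0.1079] mean [0.5713 0.0075 0.1028] mid3d [0.57305 0.00725] ext [0.0831 0.0834] [[0.5727, 0.008, 0.1045]]
s0 (305, 370, 212, 275) n 427 bbox [321 226  33  27] cen [336.8 239.2] zpct [0.094  0.0966 0.0979] mean [0.5703 0.0059 0.0963] mid3d [0.57   0.0062] ext [0.066  0.0665] [[0.5703, 0.0059, 0.096]]
flask s0 (218, 265, 210, 272) n 165 bbox [226 217  17  13] cen [234.4 222.6] zpct [0.1402 0.1432 0.1464] mean [ 0.6363 -0.2106  0.1433] mid3d [ 0.636  -0.2112] ext [0.0315 0.032 ] [[0.6356, -0.2111, 0.142], [0.6276, -0.2174, 0.128]]
reag s0 (240, 270, 152, 200) n 96 bbox [244 159  13  10] cen [250.4 
[... 722 characters left out ...]
xt [0.0845 0.0876] [[0.574, 0.0108, 0.1045]]
d0 (288, 335, 224, 258) n 382 bbox [297 230  30  18] cen [311.  239.1] zpct [0.0926 0.0954 0.0974] mean [0.5742 0.0142 0.0953] mid3d [0.57425 0.0147 ] ext [0.0665 0.0655] [[0.5739, 0.0132, 0.096]]
flask d0 (342, 385, 272, 336) n 5 bbox [362 274   5   1] cen [364. 274.] zpct [0.1389 0.1422 0.1433] mean [ 0.6397 -0.1984  0.1415] mid3d [ 0.6396  -0.19735] ext [0.009 0.005] [[0.6396, -0.1989, 0.142], [0.6451, -0.1842, 0.128]]
reag d0 (268, 302, 320, 374) n 3 bbox [286 325   3   2] cen [287.  325.3] zpct [0.1034 0.1037 0.1061] mean [ 0.4497 -0.2627  0.1045] mid3d [ 0.4497 -0.2623] ext [0.0032 0.004 ] [[0.4497, -0.2623, 0.104], [0.4462, -0.2844, 0.128]]
```

View pics/crop.png

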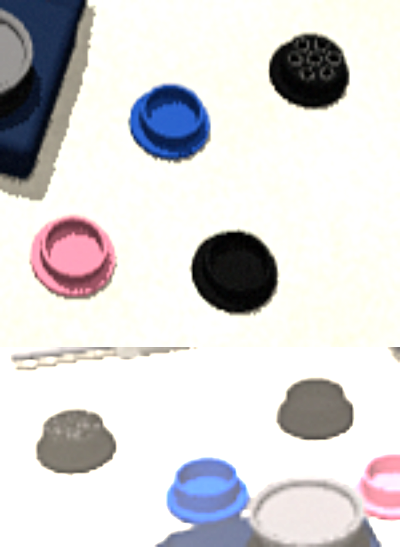

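The (433,321) insert is open, so it is the flask ring. (461,246) is solid with seven tube holes and stays where it is. Ring ≈ (0.647, 0.262), head ≈ (0.573, 0.009), flask ≈ (0.637, -0.21). Next I move above the ring and refine with the wrist camera.

```bash
cat >> h.py <<'E'
def go(x,y,z,yaw=None):
    "tool-frame shift [mm] to bring the TCP to x,y,z; plus tilt needed to be vertical [deg]"
    s=manip.sense(); Rm=R.from_quat(s["ee_rot"]); d=Rm.inv().apply(np.array([x,y,z])-s["position"])*1000
    a=Rm.as_matrix()[:,2]; t=np.degrees(Rm.inv().apply(np.cross(a,[0,0,-1])))
    ya=Rm.as_matrix()[:,1]
    print("shift",d.round(1),"tilt",t.round(2),"yaxis",ya.round(3),"t",round(s["time"],2),"pos",s["position"].round(4),"F",np.round(s["ft_force"],1),"w",round(s["grip_width"],4),"gf",round(s["grasp_force"],1))
E
python3 - <<'E'
from h import *
z=load("s0"); print("pink",ray(z,373,313,.02)); go(.647,.2625,.2)
E
```

```text
pink [0.68070549 0.13275029 0.02      ]
shift [-543.8 -211.3   55.5] tilt [-0.1  -0.02 -0.  ] yaxis [ 0.289  0.957 -0.002] t 0.1 pos [0.1874 0.6219 0.2553] F [-1.1  0.1 -0.3] w 0.0856 gf 0.0
```

```bash
python3 -m creep '[[[-20,-8,0,0,0,0],[-55,-21,0,0,0,0],[-95,-37,0,0,0,0],[-138,-54,0,0,0,0],[-180,-70,0,0,0,0],[-222,-86,10,0,0,0],[-265,-103,20,0,0,0],[-308,-120,25,0,0,0],[-350,-136,30,0,0,0],[-390,-152,35,0,0,0]]]' 85; python3 -m creep '[[[-40,-15,5,0,0,0],[-80,-31,10,0,0,0],[-115,-45,15,0,0,0],[-140,-54,20,0,0,0],[-154,-59,20,0,0,0],[-154,-59,20,0,0,0],[-154,-59,20,0,0,0]]]'; python3 - <<'E'
from h import *
go(.647,.2625,.2); snap("wrist","w1"); z=load("w1"); print(z["K"],z["t"],z["R"].round(2).tolist()); P=cloud(z); im=z["im"]
m=((im.max(-1)<70)&(P[...,2]>.002)&(P[...,2]<.04)).astype(np.uint8)
n,l,s,c=cv2.connectedComponentsWithStats(m)
for i in range(1,n):
    if s[i,4]>1500: 
        q=P[l==i]; t=q[q[:,2]>.022]; print(s[i],c[i],[((lambda a:((a.min(0)+a.max(0))/2).round(4).tolist()+(a.max(0)-a.min(0)).round(4).tolist()))(a[:,:2]) if len(a) else 0 for a in(q,t)])
E
```

```text
time: 1.1
position: [0.5183, 0.3626, 0.2205]
ee_rot: [0.146, 0.989, -0.0, -0.0]
ft_force: [0.0, 0.5, -0.5]
grip_width: 0.0849
grasp_force: 0.0
time: 1.8
position: [0.6469, 0.264, 0.2013]
ee_rot: [0.146, 0.989, 0.0, -0.0]
ft_force: [-0.5, 0.6, -0.0]
grip_width: 0.0848
grasp_force: 0.0
shift [-0.5 -1.4  1.3] tilt [ 0.01 -0.04  0.  ] yaxis [0.288 0.958 0.   ] t 1.8 pos [0.6469 0.264  0.2013] F [-0.5  0.6 -0. ] w 0.0848 gf 0.0
[389.25457789 389.25457789 313.6958153  239.46561804] [0.57297249 0.28618052 0.31915281] [[0.29, 0.91, 0.29], [0.96, -0.27, -0.09], [-0.0, 0.3, -0.95]]
[ 595   37   45  158 2446] [621.89411284 127.87080948] [[0.6405, 0.5026, 0.1023, 0.0499], [0.6471, 0.4959, 0.0889, 0.0365]]
[   0   90   91  185 4259] [ 41.15707913 188.47452454] [[0.56, 0.0712, 0.1434, 0.0105], [0.5673, 0.0728, 0.1287, 0.007]]
[ 273  173   85   84 5552] [315.02719741 214.69290346] [[0.6489, 0.2642, 0.0702, 0.0698], [0.649, 0.2638, 0.0553, 0.0553]]
[ 296  292  167   75 2060] [385.05776699 324.77961165] [[0.7541, 0.2852, 0.0329, 0.1429], [0.7529, 0.2852, 0.0306, 0.1429]]
```

View pics/w1.png

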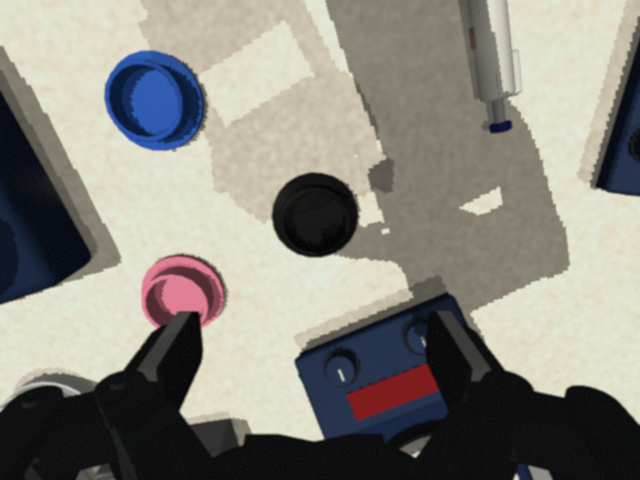

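The wrist view shows the open ring at (315,215), with extents 70/55 mm that match the foot and collar. Its centre is (0.649, 0.264). I descend and grip the collar.

```bash
python3 -m creep '[[[-2,1,25,0,0,0],[-2,1,60,0,0,0],[-2,1,95,0,0,0],[-2,1,125,0,0,0],[-2,1,145,0,0,0],[-2,1,157,0,0,0],[-2,1,164,0,0,0],[-2,1,166,0,0,0],[-2,1,166,0,0,0]]]' 85; python3 -m creep '[[[0,0,0,0,0,0],[0,0,0,0,0,0],[0,0,0,0,0,0],[0,0,0,0,0,0],[0,0,0,0,0,0],[0,0,0,0,0,0]]]' 40; python3 -c "
from h import *
go(.649,.264,.035); snap('wrist','w2')"
```

```text
time: 2.75
position: [0.6505, 0.2639, 0.0364]
ee_rot: [0.146, 0.989, 0.0, 0.001]
ft_force: [1.1, 0.6, 0.4]
grip_width: 0.0847
grasp_force: 0.0
time: 3.35
position: [0.651, 0.2639, 0.0372]
ee_rot: [0.146, 0.989, 0.001, 0.001]
ft_force: [-0.4, 0.1, 5.7]
grip_width: 0.0534
grasp_force: 63.5
shift [ 2.  -0.5  2.2] tilt [ 0.08  0.15 -0.  ] yaxis [0.289 0.957 0.001] t 3.35 pos [0.651  0.2639 0.0372] F [-0.4  0.1  5.7] w 0.0534 gf 63.5
```

View pics/w2.png

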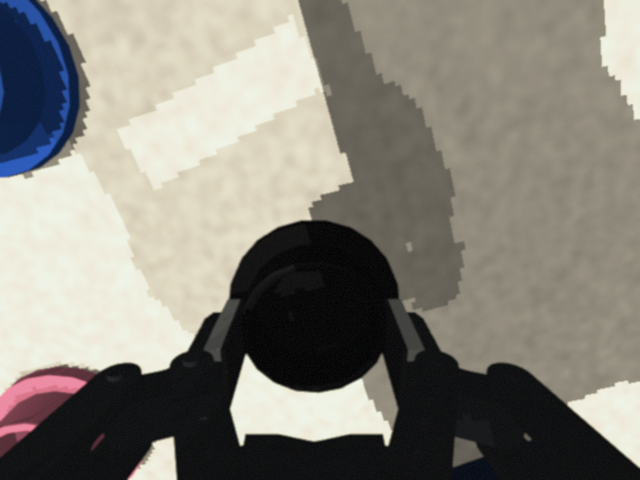

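Gripped at 53 mm with pads on the collar around the open ring at (315,310). I lift and hover near the head, offset so the wrist camera sees the recess.

```bash
python3 -m creep '[[[0,0,-8,0,0,0],[0,0,-25,0,0,0],[0,0,-55,0,0,0],[0,0,-90,0,0,0],[0,0,-125,0,0,0],[0,0,-160,0,0,0],[0,0,-185,0,0,0],[0,0,-195,0,0,0],[0,0,-200,0,0,0],[0,0,-200,0,0,0]]]'; python3 -c "
from h import *
go(.633,-.01,.24)"
```

```text
time: 4.4
position: [0.6494, 0.2636, 0.2348]
ee_rot: [0.146, 0.989, -0.0, -0.0]
ft_force: [0.1, 0.8, -1.0]
grip_width: 0.0537
grasp_force: 63.2
shift [ -63.3 -266.7   -5.1] tilt [-0.02 -0.04  0.  ] yaxis [ 0.289  0.957 -0.   ] t 4.4 pos [0.6494 0.2636 0.2348] F [ 0.1  0.8 -1. ] w 0.0537 gf 63.2
```

```bash
python3 -m creep '[[[-3,-12,0,0,0,0],[-10,-42,0,0,0,0],[-20,-82,-2,0,0,0],[-30,-125,-5,0,0,0],[-40,-168,-5,0,0,0],[-50,-210,-5,0,0,0],[-58,-244,-5,0,0,0],[-62,-262,-5,0,0,0],[-63,-267,-5,0,0,0],[-63,-267,-5,0,0,0]]]'; python3 -m creep '[[[0,0,0,0,0,0],[0,0,0,0,0,0]]]' ; python3 - <<'E'
from h import *
snap("wrist","w3"); go(.573,.008,.16); z=load("w3"); P=cloud(z)
for lo,hi in((.0995,.107),(.094,.098)):
    m=((P[...,2]>lo)&(P[...,2]<hi)&(np.hypot(P[...,0]-.573,P[...,1]-.008)<.055)).astype(np.uint8)
    n,l,s,c=cv2.connectedComponentsWithStats(m); i=1+s[1:,4].argmax(); q=P[l==i]; (x,y),r=cv2.minEnclosingCircle((q[:,:2]*1000).astype(np.float32)); print(s[i],c[i],np.median(q[:,2]),(x,y,r))
# held ring
m=((P[...,2]>.15)&(P[...,2]<.24)); ys=np.argwhere(m); print(ys.min(0),ys.max(0))
E
```

```text
time: 5.4
position: [0.6326, -0.0102, 0.2395]
ee_rot: [0.146, 0.989, 0.0, -0.001]
ft_force: [0.5, -0.5, -0.7]
grip_width: 0.0534
grasp_force: 63.2
time: 5.6
position: [0.633, -0.0087, 0.2401]
ee_rot: [0.145, 0.989, 0.0, -0.0]
ft_force: [0.4, 0.4, -1.1]
grip_width: 0.0537
grasp_force: 63.2
shift [62.3 -1.2 80.2] tilt [ 0.01 -0.01  0.  ] yaxis [0.287 0.958 0.   ] t 5.65 pos [ 0.6331 -0.0087  0.2402] F [ 0.6  0.5 -1.9] w 0.0534 gf 63.2
[ 243   67  142  146 4951] [313.4352656 138.4912139] 0.10388086323436374 (575.7489013671875, 8.063255310058594, 45.03307342529297)
[  255    81   117   120 10854] [313.29896812 140.53353602] 0.09623882874304007 (575.6987915039062, 8.089566230773926, 38.194915771484375)
[220 197] [392 430]
```

View pics/w3.png

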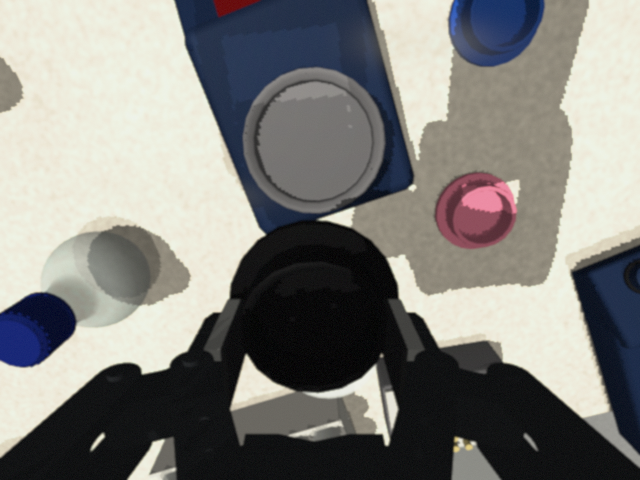

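The wrist view shows the recess centred at (313,140) with fitted radii 45/38 mm, which match, and the held ring at (315,305). Now I measure the held ring in the same camera.

```bash
python3 - <<'E'
from h import *
z=load("w3"); P=cloud(z)
t=np.array([.6331,-.0087]); Rm=np.array([[-.957,.289],[.289,.957]])
q=P.reshape(-1,3); L=(q[:,:2]-t)@Rm*1000; k=np.hypot(*L.T)<50
print(np.histogram(q[k,2],bins=np.arange(.19,.25,.003)))
v,u=np.mgrid[:480,:640]; u=u.ravel();v=v.ravel()
for lo,hi in((.203,.217),(.224,.238)):
    m=k&(q[:,2]>lo)&(q[:,2]<hi)&(abs(L[:,1])<40)
    if lo<.22: m&=(L[:,0]>8)
    pts=L[m]; hull=cv2.convexHull(pts.astype(np.float32))[:,0]
    if lo<.22: hull=hull[hull[:,0]>22]
    else: hull=hull[abs(hull[:,0])>10]
    A=np.c_[2*hull,np.ones(len(hull))]; s=np.linalg.lstsq(A,(hull**2).sum(1),rcond=None)[0]
    print(len(pts),np.median(q[m,2]),"centre in tool xy mm",s[:2],"r",np.sqrt(s[2]+s[0]**2+s[1]**2), pts.min(0),pts.max(0))
E
```

```text
(array([   0,    0,    0,    0,   30,  235, 5258, 7366,  838,  895,  987,
       1124, 1308, 4623,  579,  482,  515,  537,  583]), array([0.19 , 0.193, 0.196, 0.199, 0.202, 0.205, 0.208, 0.211, 0.214,
       0.217, 0.22 , 0.223, 0.226, 0.229, 0.232, 0.235, 0.238, 0.241,
       0.244, 0.247]))
6459 0.21114238461622753 centre in tool xy mm [ 1.6705841 -0.285977 ] r 35.53930062968569 [  8.01247698 -35.02294972] [37.08621586 34.68767709]
7742 0.2306366414780174 centre in tool xy mm [ 1.1315304 -0.0980509] r 28.23020861238772 [-26.78122616 -39.99000748] [29.43303981 39.99059827]
```

```bash
python3 -c "
from h import *
go(.577,.0077,.15)"; 
```

```text
shift [58.4 -0.3 90.2] tilt [ 0.01 -0.01  0.  ] yaxis [0.287 0.958 0.   ] t 5.65 pos [ 0.6331 -0.0087  0.2402] F [ 0.6  0.5 -1.9] w 0.0534 gf 63.2
```

```bash
python3 -m creep '[[[6,0,5,0,0,0],[20,0,15,0,0,0],[36,0,30,0,0,0],[49,0,48,0,0,0],[56,0,66,0,0,0],[58,0,80,0,0,0],[58,0,87,0,0,0],[58,0,90,0,0,0],[58,0,90,0,0,0],[58,0,90,0,0,0]]]'; python3 -c "
from h import *
go(.577,.0077,.134)"; 
```

```text
time: 6.65
position: [0.5783, 0.0064, 0.1512]
ee_rot: [0.146, 0.989, -0.0, 0.001]
ft_force: [-0.1, 0.3, -1.0]
grip_width: 0.0534
grasp_force: 63.2
shift [ 1.7  0.8 17.2] tilt [ 0.01  0.09 -0.  ] yaxis [0.289 0.957 0.   ] t 6.65 pos [0.5783 0.0064 0.1512] F [-0.1  0.3 -1. ] w 0.0534 gf 63.2
```

```bash
python3 -m creep '[[[1,1,4,0,0,0],[1,1,8,0,0,0],[1,1,11,0,0,0],[1,1,13,0,0,0],[1,1,14,0,0,0],[1,1,15,0,0,0],[1,1,15,0,0,0]]]'; python3 -m creep '[[[0,0,1,0,0,0],[0,0,2,0,0,0],[0,0,2,0,0,0]]]';python3 -c "
from h import *
go(.577,.0077,.134)"; 
```

```text
time: 7.35
position: [0.5768, 0.0078, 0.1352]
ee_rot: [0.146, 0.989, -0.0, -0.0]
ft_force: [1.2, -0.1, -0.6]
grip_width: 0.0537
grasp_force: 63.2
time: 7.65
position: [0.5768, 0.0079, 0.1333]
ee_rot: [0.146, 0.989, 0.0, 0.0]
ft_force: [-0.1, 0.3, -0.8]
grip_width: 0.0533
grasp_force: 63.2
shift [-0.2 -0.1 -0.7] tilt [ 0.  0. -0.] yaxis [0.289 0.957 0.   ] t 7.65 pos [0.5768 0.0079 0.1333] F [-0.1  0.3 -0.8] w 0.0533 gf 63.2
```

```bash
python3 -m creep '[[[0,0,1,0,0,0],[0,0,1,0,0,0],[0,0,1,0,0,0]]]'; python3 -m creep '[[[0,0,0,0,0,0],[0,0,0,0,0,0],[0,0,0,0,0,0],[0,0,0,0,0,0]]]' 66;python3 -m creep '[[[0,0,-8,0,0,0],[0,0,-25,0,0,0],[0,0,-55,0,0,0],[0,0,-90,0,0,0],[0,0,-125,0,0,0],[0,0,-140,0,0,0],[0,0,-150,0,0,0],[0,0,-150,0,0,0]]]'; python3 - <<'E'
from h import *
snap("wrist","w4"); go(.577,.0077,.134); z=load("w4"); P=cloud(z)
for lo,hi in((.1,.107),(.118,.130)):
    m=((P[...,2]>lo)&(P[...,2]<hi)&(np.hypot(P[...,0]-.5757,P[...,1]-.008)<.055)).astype(np.uint8)
    n,l,s,c=cv2.connectedComponentsWithStats(m); i=1+s[1:,4].argmax(); q=P[l==i]; (x,y),r=cv2.minEnclosingCircle((q[:,:2]*1000).astype(np.float32)); A=np.c_[q[:,:2],np.ones(len(q))]; k=np.linalg.lstsq(A,q[:,2],rcond=None)[0]
    print(s[i],c[i],np.median(q[:,2]),(x,y,r),"slope",k[:2])
E
```

```text
time: 7.95
position: [0.577, 0.0078, 0.1332]
ee_rot: [0.146, 0.989, -0.0, 0.0]
ft_force: [-2.5, 0.8, 4.8]
grip_width: 0.0534
grasp_force: 63.7
time: 8.35
position: [0.5768, 0.0079, 0.1321]
ee_rot: [0.146, 0.989, 0.0, -0.0]
ft_force: [0.6, 0.2, -0.7]
grip_width: 0.0657
grasp_force: 0.0
time: 9.15
position: [0.577, 0.0078, 0.2829]
ee_rot: [0.146, 0.989, -0.0, 0.001]
ft_force: [0.2, 0.4, -0.3]
grip_width: 0.0659
grasp_force: 0.0
shift [ -0.8  -0.  147.4] tilt [-0.01 -0.07  0.  ] yaxis [ 0.289  0.957 -0.   ] t 9.2 pos [0.5765 0.0079 0.2814] F [-0.8  0.4 -0.7] w 0.0663 gf 0.0
[ 257  159  115  111 4875] [313.62953846 209.90215385] 0.10405656759438803 (575.8136596679688, 8.102581977844238, 44.99026870727539) slope [-0.00612907  0.0009408 ]
[ 276  185   76   74 1368] [313.59576023 222.2624269 ] 0.12383369796948998 (575.86962890625, 7.811224937438965, 27.981847763061523) slope [-0.0103574   0.00044428]
```

View pics/w4.png

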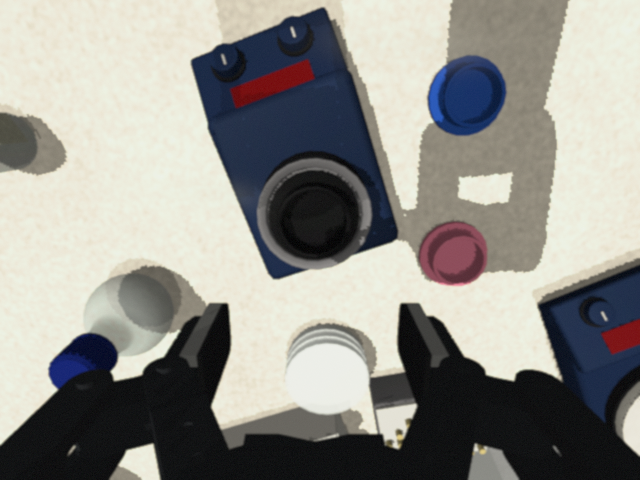

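The ring is home: collar top at 123.8 mm (expected 124), level, centred at (0.576, 0.008), pixel (314,220). Next is the flask.

```bash
python3 -c "
from h import *
go(.636,-.210,.30)"; 
```

```text
shift [-119.9 -191.5  -18.8] tilt [-0.01 -0.07  0.  ] yaxis [ 0.289  0.957 -0.   ] t 9.2 pos [0.5765 0.0079 0.2814] F [-0.8  0.4 -0.7] w 0.0663 gf 0.0
```

```bash
python3 -m creep '[[[-8,-13,-3,0,0,0],[-25,-40,-8,0,0,0],[-47,-75,-13,0,0,0],[-70,-112,-17,0,0,0],[-91,-146,-19,0,0,0],[-108,-173,-19,0,0,0],[-117,-187,-19,0,0,0],[-120,-191,-19,0,0,0],[-120,-191,-19,0,0,0],[-120,-191,-19,0,0,0]]]' 80; python3 - <<'E'
from h import *
snap("wrist","w5"); go(.636,-.21,.2); z=load("w5"); P=cloud(z); im=z["im"].astype(int)
m=(P[...,2]>.136)&(P[...,2]<.149)&(np.hypot(P[...,0]-.636,P[...,1]+.21)<.04)
for nm,mm in(("all",m),("blue",m&(im[...,2]>im[...,0]*1.8))):
    q=P[mm]; print(nm,len(q),np.median(q[:,2]),cv2.minEnclosingCircle((q[:,:2]*1000).astype(np.float32)),q.mean(0)); v,u=np.argwhere(mm).mean(0); print(u,v,ray(z,u,v,.142))
E
```

```text
time: 10.2
position: [0.6364, -0.2084, 0.3009]
ee_rot: [0.145, 0.989, 0.0, -0.0]
ft_force: [-0.9, 0.7, -0.1]
grip_width: 0.08
grasp_force: 0.0
shift [-1.000e-01 -1.900e+00  1.012e+02] tilt [ 0.02 -0.02 -0.  ] yaxis [0.287 0.958 0.   ] t 10.25 pos [ 0.6365 -0.2082  0.3012] F [ 1.1 -0.2  0. ] w 0.0801 gf 0.0
all 2244 0.14192170767090728 ((636.9126586914062, -210.2800750732422), 20.939802169799805) [ 0.63547654 -0.20962096  0.14158041]
311.798128342246 224.048128342246 [ 0.63527241 -0.20955793  0.142     ]
blue 2096 0.14199148056810346 ((635.4699096679688, -209.4522705078125), 19.8427791595459) [ 0.63473833 -0.20928935  0.14173831]
311.93702290076334 223.07204198473283 [ 0.63458837 -0.2092445   0.142     ]
```

View pics/w5.png

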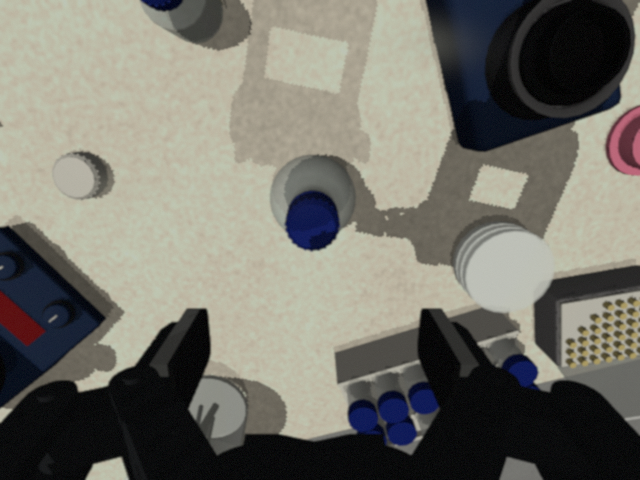

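Cap top is at (312,223), giving (0.6355, -0.2095) at z 0.142 with radius 20, as expected. I descend and grip the cap.

```bash
python3 -m creep '[[[0.5,-1.5,15,0,0,0],[0.5,-1.5,45,0,0,0],[0.5,-1.5,80,0,0,0],[0.5,-1.5,110,0,0,0],[0.5,-1.5,135,0,0,0],[0.5,-1.5,153,0,0,0],[0.5,-1.5,163,0,0,0],[0.5,-1.5,167,0,0,0],[0.5,-1.5,167,0,0,0]]]' 80; python3 -m creep '[[[0,0,0,0,0,0],[0,0,0,0,0,0],[0,0,0,0,0,0],[0,0,0,0,0,0],[0,0,0,0,0,0],[0,0,0,0,0,0],[0,0,0,0,0,0]]]' 25; python3 -m creep '[[[0,0,-2,0,0,0],[0,0,-8,0,0,0],[0,0,-20,0,0,0],[0,0,-40,0,0,0],[0,0,-65,0,0,0],[0,0,-95,0,0,0],[0,0,-125,0,0,0],[0,0,-145,0,0,0],[0,0,-155,0,0,0],[0,0,-155,0,0,0]]]';python3 -m creep '[[[0,0,0,0,0,0],[0,0,0,0,0,0],[0,0,0,0,0,0]]]'; python3 -c "
from h import *
go(.636,-.210,.30); snap('side','d6'); go(.5758,.008,.29); snap('wrist','w6')"
```

```text
time: 11.15
position: [0.6359, -0.211, 0.1346]
ee_rot: [0.146, 0.989, -0.0, 0.0]
ft_force: [-0.9, 0.3, -0.4]
grip_width: 0.0802
grasp_force: 0.0
time: 11.85
position: [0.6364, -0.2112, 0.1357]
ee_rot: [0.146, 0.989, -0.0, 0.001]
ft_force: [-0.3, 1.7, 6.0]
grip_width: 0.0386
grasp_force: 60.3
time: 12.85
position: [0.6362, -0.2112, 0.2912]
ee_rot: [0.146, 0.989, -0.001, 0.001]
ft_force: [0.2, 0.4, -3.7]
grip_width: 0.0387
grasp_force: 60.6
time: 13.15
position: [0.6351, -0.2107, 0.2874]
ee_rot: [0.146, 0.989, 0.0, -0.001]
ft_force: [0.2, 0.3, -4.2]
grip_width: 0.0384
grasp_force: 60.6
shift [ -0.6   0.9 -12.6] tilt [ 0.03 -0.17  0.  ] yaxis [0.289 0.957 0.001] t 13.15 pos [ 0.6351 -0.2107  0.2874] F [ 0.2  0.3 -4.2] w 0.0384 gf 60.6
shift [120.1 192.3  -1.8] tilt [ 0.03 -0.13  0.  ] yaxis [0.289 0.957 0.   ] t 13.2 pos [ 0.6352 -0.2107  0.2878] F [-0.2  0.1 -3.4] w 0.0384 gf 60.6
```

```bash
python3 - <<'E'
from h import *
z=load("w6"); P=cloud(z); im=z["im"].astype(int)
t=np.array([.6355,-.2108]); Rm=np.array([[-.957,.289],[.289,.957]])
L=(P[...,:2]-t)@Rm*1000; r=np.hypot(L[...,0],L[...,1])
b=(im[...,2]>im[...,0]*1.6)&(r<30)
print(np.histogram(P[b][:,2],bins=np.arange(.24,.32,.004)))
top=b&(P[...,2]>np.nanpercentile(P[b][:,2],60)-.004); 
for m in (top,):
    h=L[m]; print(len(h),np.median(P[m][:,2]),cv2.minEnclosingCircle(h.astype(np.float32)),h.min(0),h.max(0))
k=(r<48)&(P[...,2]<.26)&(P[...,2]>.13); print("ball",k.sum(),L[k].min(0),L[k].max(0),P[k][:,2].min())
a=cv2.imread("pics/w6.png")[120:480,140:500]
d=cv2.imread("pics/d6.png")[120:370,270:470]; d=cv2.resize(d,(288,360))
cv2.imwrite("pics/c6.png",np.hstack([a,d]))
E
```

```text
(array([   0,    0,    0,    0,    0,  159,  441,  358,  414,  464,  492,
        534, 1142, 8543,    8,    4,    7,    7,   11,   15]), array([0.24 , 0.244, 0.248, 0.252, 0.256, 0.26 , 0.264, 0.268, 0.272,
       0.276, 0.28 , 0.284, 0.288, 0.292, 0.296, 0.3  , 0.304, 0.308,
       0.312, 0.316, 0.32 ]))
9772 0.2942004758988676 ((8.97215747833252, 0.9431667327880859), 28.329431533813477) [-17.11473014 -27.29726486] [21.10597018 29.18178952]
ball 12074 [-18.79518052 -40.61419593] [42.77561748 42.0031387 ] 0.1862890887506294
```

View pics/c6.png

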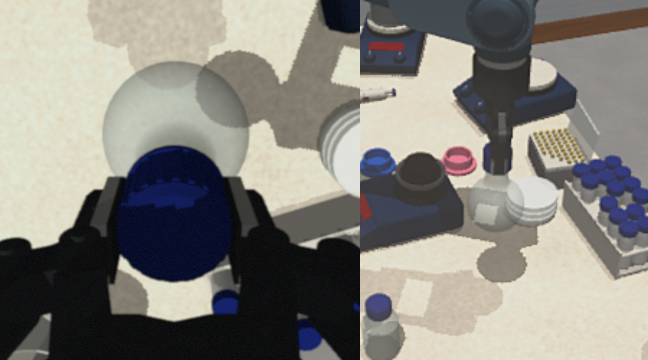

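```bash
python3 - <<'E'
from h import *
z=load("w6"); P=cloud(z); im=z["im"].astype(int)
t=np.array([.6355,-.2108]); Rm=np.array([[-.957,.289],[.289,.957]])
L=(P[...,:2]-t)@Rm*1000; r=np.hypot(L[...,0],L[...,1])
def sph(m):
    q=np.c_[L[m],P[m][:,2]*1000]
    for _ in range(4):
        A=np.c_[2*q,np.ones(len(q))]; s=np.linalg.lstsq(A,(q**2).sum(1),rcond=None)[0]; R0=np.sqrt(s[3]+(s[:3]**2).sum()); e=abs(np.linalg.norm(q-s[:3],axis=1)-R0); q=q[e<2.5]
    print("sphere",s[:3],R0,len(q))
sph((r<48)&(P[...,2]<.228)&(P[...,2]>.16)&(L[...,0]>15))
b=(im[...,2]>im[...,0]*1.6)&(r<26)&(abs(P[...,2]-.2942)<.003)&(abs(L[...,1])<14)
q=L[b]; h=cv2.convexHull(q.astype(np.float32))[:,0]; h=h[abs(h[:,1])<13]; A=np.c_[2*h,np.ones(len(h))]; s=np.linalg.lstsq(A,(h**2).sum(1),rcond=None)[0]; print("cap",s[:2],np.sqrt(s[2]+(s[:2]**2).sum()))
go(.5758,.008,.29)
E
```

```text
sphere [  0.60956602   0.75063217 191.00564202] 42.05434725634933 6995
cap [ 1.8101896  -0.02163482] 19.13143081529653
shift [120.2 192.3  -1.5] tilt [ 0.02 -0.1   0.  ] yaxis [0.289 0.957 0.   ] t 13.25 pos [ 0.6354 -0.2108  0.2882] F [ 0.3  0.4 -4.3] w 0.0384 gf 60.6
```

```bash
python3 -m creep '[[[4,6,-1,0,0,0],[16,26,-3,0,0,0],[35,56,-5,0,0,0],[56,90,-5,0,0,0],[77,123,-5,0,0,0],[95,152,-5,0,0,0],[109,175,-5,0,0,0],[117,187,-5,0,0,0],[120,191,-5,0,0,0],[120,191,-5,0,0,0]]]'; python3 -m creep '[[[0,0,0,0,0,0],[0,0,0,0,0,0],[0,0,0,0,0,0]]]'; python3 -c "
from h import *
go(.5762,.0071,.262)"
```

```text
time: 14.25
position: [0.5759, 0.0065, 0.2945]
ee_rot: [0.146, 0.989, -0.0, 0.0]
ft_force: [0.2, -1.3, -2.8]
grip_width: 0.0389
grasp_force: 60.9
time: 14.55
position: [0.5761, 0.0057, 0.2942]
ee_rot: [0.147, 0.989, -0.0, -0.0]
ft_force: [1.1, 0.5, -3.6]
grip_width: 0.0384
grasp_force: 60.9
shift [ 0.3  1.4 32.2] tilt [-0.01 -0.   -0.  ] yaxis [ 0.29   0.957 -0.   ] t 14.55 pos [0.5761 0.0057 0.2942] F [ 1.1  0.5 -3.6] w 0.0384 gf 60.9
```

```bash
python3 -m creep '[[[0,1,5,0,0,0],[0,1,12,0,0,0],[0,1,19,0,0,0],[0,1,25,0,0,0],[0,1,29,0,0,0],[0,1,31,0,0,0],[0,1,32,0,0,0],[0,1,32,0,0,0],[0,1,32,0,0,0]]]'; python3 -m creep '[[[0,0,1,0,0,0],[0,0,2,0,0,0],[0,0,3,0,0,0],[0,0,4,0,0,0],[0,0,4,0,0,0],[0,0,4,0,0,0]]]'; python3 -m creep '[[[0,0,1,0,0,0],[0,0,2,0,0,0],[0,0,2,0,0,0],[0,0,2,0,0,0]]]'; python3 -c "
from h import *
go(.5762,.0071,.255); print(manip.sense()['moment'])"
```

```text
time: 15.45
position: [0.5764, 0.0075, 0.2627]
ee_rot: [0.146, 0.989, -0.0, 0.0]
ft_force: [0.4, 0.5, -3.4]
grip_width: 0.0385
grasp_force: 61.0
time: 16.05
position: [0.5762, 0.0075, 0.2582]
ee_rot: [0.146, 0.989, 0.0, -0.0]
ft_force: [0.1, 0.3, -3.3]
grip_width: 0.0383
grasp_force: 61.0
time: 16.45
position: [0.5762, 0.0075, 0.2562]
ee_rot: [0.146, 0.989, 0.0, -0.0]
ft_force: [0.2, -0.7, -3.3]
grip_width: 0.039
grasp_force: 61.0
shift [-0.2 -0.4  1.2] tilt [-0.   -0.01 -0.  ] yaxis [ 0.289  0.957 -0.   ] t 16.45 pos [0.5762 0.0075 0.2562] F [ 0.2 -0.7 -3.3] w 0.039 gf 61.0
[ 0.04426705 -0.01233814 -0.01043427]
```

```bash
for i in 1 2; do python3 -m creep '[[[0,0,1,0,0,0],[0,0,2,0,0,0],[0,0,2,0,0,0],[0,0,2,0,0,0]]]'; done; python3 -c "
from h import *
go(.5762,.0071,.2455); print(manip.sense()['moment'])"
```

```text
time: 16.85
position: [0.5766, 0.0075, 0.2554]
ee_rot: [0.146, 0.989, -0.0, 0.001]
ft_force: [-1.5, 0.6, 3.7]
grip_width: 0.0385
grasp_force: 61.3
time: 17.25
position: [0.5765, 0.0075, 0.2528]
ee_rot: [0.146, 0.989, 0.0, 0.0]
ft_force: [-0.9, 0.2, 5.0]
grip_width: 0.0389
grasp_force: 61.4
shift [ 0.1 -0.4  7.3] tilt [0.01 0.05 0.  ] yaxis [0.289 0.957 0.   ] t 17.25 pos [0.5765 0.0075 0.2528] F [-0.9  0.2  5. ] w 0.0389 gf 61.4
[0.06612832 0.21620322 0.02421783]
```

```bash
for i in 1 2 3; do python3 -m creep '[[[0,0,1,0,0,0],[0,0,2,0,0,0],[0,0,2,0,0,0],[0,0,2,0,0,0]]]' | sed -n '1,2p;4p'; done; python3 -m creep '[[[0,0,1,0,0,0],[0,0,1,0,0,0],[0,0,1,0,0,0]]]'
```

```text
time: 17.65
position: [0.5766, 0.0074, 0.251]
ft_force: [-1.7, 0.4, 5.9]
time: 18.05
position: [0.5767, 0.0074, 0.2493]
ft_force: [-1.3, 0.8, 7.3]
time: 18.45
position: [0.5768, 0.0074, 0.2477]
ft_force: [-1.7, 0.4, 9.3]
time: 18.75
position: [0.5768, 0.0074, 0.2468]
ee_rot: [0.146, 0.989, -0.0, 0.001]
ft_force: [-1.8, 0.0, 9.3]
grip_width: 0.038
grasp_force: 61.8
```

```bash
for i in 1 2 3; do python3 -m creep '[[[0,0,1,0,0,0],[0,0,1,0,0,0],[0,0,1,0,0,0]]]' | sed -n '1,2p;4p'; done
```

```text
time: 19.05
position: [0.5768, 0.0074, 0.246]
ft_force: [-2.9, 0.8, 9.7]
time: 19.35
position: [0.5769, 0.0074, 0.2453]
ft_force: [-2.9, 0.2, 10.2]
time: 19.65
position: [0.5772, 0.0073, 0.2453]
ft_force: [-4.2, -0.2, 14.6]
```

The stop is reached: the position holds at 0.2453 while the force jumped to 14.6 N. A last check of lip height and ball centre follows.

```bash
python3 -m creep '[[[0,0,0,0,0,0],[0,0,0,0,0,0],[0,0,0,0,0,0],[0,0,0,0,0,0],[0,0,0,0,0,0]]]'; python3 - <<'E'
from h import *
snap("wrist","w7"); snap("side","d7"); snap("scene","s7"); z=load("w7"); P=cloud(z); r=np.hypot(P[...,0]-.5758,P[...,1]-.008)
print(np.median(P[(r>.0425)&(r<.0452)&(P[...,2]>.085)&(P[...,2]<.11)][:,2]))
m=(r<.048)&(P[...,2]>.13)&(P[...,2]<.19)&(P[...,0]<.563); q=P[m]*1000
for _ in range(4):
    A=np.c_[2*q,np.ones(len(q))]; s=np.linalg.lstsq(A,(q**2).sum(1),rcond=None)[0]; R0=np.sqrt(s[3]+(s[:3]**2).sum()); q=q[abs(np.linalg.norm(q-s[:3],axis=1)-R0)<2.5]
print(s[:3],R0,len(q))
c=[cv2.resize(cv2.imread(f"pics/{f}.png")[v:v+220,u:u+200],(380,418)) for f,u,v in(("d7",210,80),("s7",240,110))]
cv2.imwrite("pics/c7.png",np.hstack(c))
E
```

```text
time: 20.15
position: [0.5772, 0.0073, 0.2452]
ee_rot: [0.146, 0.989, -0.0, 0.002]
ft_force: [-3.5, -0.5, 14.1]
grip_width: 0.0384
grasp_force: 62.7
0.09455731830196079
[576.94042385   8.1370841  148.95675516] 41.942012778901095 7360
```

View pics/c7.png

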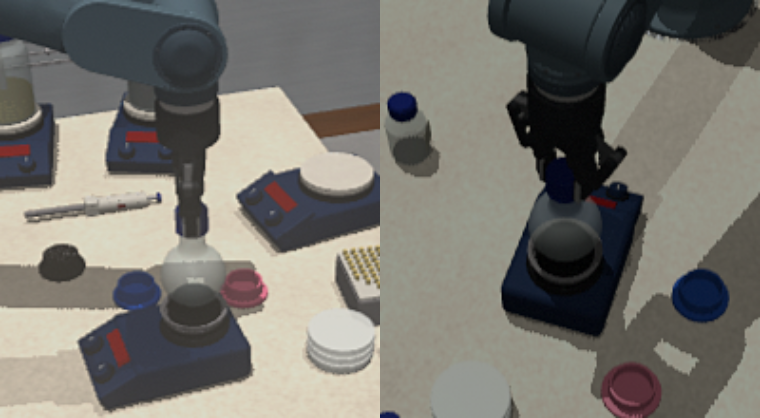

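The flask is upright in the ring. The lip is at 94.6 mm (10 mm down) and the ball bottom at about 110 mm (expected 110). Nothing else has moved.

```bash
python3 -c "
from station import manip
print(manip.finish_job())"
```

```text
the job is handed in; nothing more can be done
None
```

The ring is fully home in the recess and released, and the capped flask sits upright in it, still gripped and pressed with the sprung head down on its stop; I handed the job in at about 20 s of the 67 s limit.

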